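# Pass the turn: click the yellow roller lever on the darts counter

### The job

Pass the turn on the darts scorer: push the yellow roller of the yellow turn switch down from above just until its lever clicks, keep it clicked for about a second, then let it spring back up. Do not push the lever on into its overtravel, and leave the lever with the white roller and the scorer's red button alone.

Things in the scene. Friction and masses are not known exactly. Their poses are not given: they have to be found in the camera images.
- yellow_roller (a point): Centre of the yellow roller (22 mm across, 26 wide, turns freely) on an 80 mm steel lever; 98 mm above the counter at rest, roller top at 109. Grey fixed base 130 x 80 x 30 mm, yellow plate at the hinge end, black switch block 68 mm high under the lever. At rest z up, x level from roller to hinge (77.5 mm off), y along the axle; turns with the lever. Left or right of the scorer, yaw +-0.5.
- yellow_lever (a joint): Yellow lever's angle in rad: 0 at rest (raised), grows as the roller goes down. Clicks at 0.12 (roller 9.5 mm down, about 3 N); stays clicked below that. Overtravel starts at 0.34 (27 mm down, about 8 N), hard stop at 0.40. 18 mm down (0.23 rad, 5.5 N) is safely between. A spring lifts it back to 0 when let go. The click gives no jump in force.
- white_lever (a joint): The identical switch with a white roller and white plate, on the other side of the scorer; same angle, 0 at rest. To be left alone.
- red_button (a joint): The fat red push button (52 mm diameter) on top of the grey scorer (160 x 200 x 90 mm) in the middle of the counter: travel in m, 0 when up, 0.006 fully pressed. To be left alone.

How it is judged:
On the way:
1. the yellow lever is pressed past its click and held there, short of overtravel (value of joint yellow_lever between 0.12 and 0.34 rad), for 0.5 s.
At the end, for the whole second after the job is handed in: The yellow lever, having been held clicked (0.12 to 0.34 rad) for at least half a second, has sprung back up to within 0.04 rad of rest; the white lever (within 0.04 rad) and the red button (within 2 mm) are up too (value of joint each of yellow_lever, white_lever below 0.04 rad and value of joint red_button below 0.002 m); the robot touches nothing.
It fails at once if the yellow lever is pushed into overtravel (beyond 0.34 rad) (value of joint yellow_lever above 0.34 rad).
It fails at once if the white lever is pressed (beyond 0.06 rad) (value of joint white_lever above 0.06 rad).
It fails at once if the scorer's red button is pressed (beyond 2 mm) (value of joint red_button above 0.002 m).
It also fails if it takes over 26 s, if anything falls off the work surface, if the arm or the gripper's body presses on something with over 40 N, if the wrist force passes 120 N, or if a joint passes its speed limit or range.

### The arm

A 6-joint arm with a two-finger parallel gripper is mounted at the origin on the work surface. World frame = base frame: x ahead of the robot, y to its left, z up, the work surface at z = 0. Lengths are in m, angles in rad, forces in N, time in s.
With the tool pointing down it reaches from about 0.275 to 1 m from the base axis. Payload 8.4 kg.
Tool frame: the origin (TCP) lies at the very end of the fingers, on their centre line; the grasp point (between the pads) lies 19 mm behind it; z points along the fingers, y is the direction in which the jaws open and shut (so a half turn about z gives the same grasp; the last joint's range is limited). The gripper opens to 85 mm and grips with 20 to 120 N. Pads are 22 mm wide; open, the fingers measure 114 mm over their backs; the gripper's body (76 mm by 85 mm) begins 54 mm behind the grasp point. The pads swing forward as they close: fully open they stand 13 mm farther back than shut.
Start: joints at [-1.212, 0.353, 1.633, -0, 1.155, -0.002], TCP at [0.221, -0.585, 0.231] pointing down, gripper open.
Joint ranges: [-2.63, 2.63], [-0.92, 2.1], [0.06, 2.66], [-1.3, 4.44], [0, 2.69], [-3.02, 3.02]. Speed limits (rad/s): [2.22, 2.22, 2.79, 3.14, 3.14, 3.14].

### API

Orientations are given as a rotation vector (axis times angle).
In Python, from cell import monitor, capture, camera_model, order gives the robot as it stands.
- The arm moves only by the tool jog_arm, never from a script. Its arguments are lists of equal length, an entry for each row: "translation": the shift along the tool's x, y, z in mm, a list of three; "dr": the turn, a rotation vector about the tool's x, y, z in degrees, a list of three. A call has exactly 5 rows; each row is the pose to reach, as a shift and turn from the pose measured when the call began, along the tool's axes at that moment; what a row does not reach only later rows make up. A row lasts 1/12 s, in which the tool goes at most 41.7 mm and 7.16 degrees, less where a joint would pass 70% of its speed; a pose out of reach is approached as far as the arm can. A call with a gripper value outside its range is refused whole. "gripper" is the finger opening in mm, from 0 to 85.4, set as the call begins (left out, the last holds). The fingers move at their own pace and stop on an object; "grip_force" is the grip in N (left out, the last holds). Time passes only in rows, so rows that repeat a pose let the fingers close, or fill a call up. It gives the time, the measured TCP pose, the force and the opening at its end, in the units of the state.
- monitor.state(): the state, without advancing time (a new reading comes with each control period).
- capture(name): name is "scene" or "side" or "wrist"; returns the picture (420x560x3 uint8, blue, green, red); there is no depth.
- camera_model(name): a dict with "fov_y" (degrees; the focal length in pixels is half the picture's height over the tangent of half this angle, whatever the lens; pixels are square), "cx", "cy" (the principal point, pixels), "position" and "orientation" of the camera in the world. Camera axes: x right, y up, looking along -z (the intrinsics and any distortion apply to the point x, -y, -z); pixel columns grow to the right and rows downward; lengths in m; the calibration is good to about 2 mm. The wrist camera is an equidistant fisheye: a pixel r from the principal point sees the ray r / f radians off the axis. A picture is of the moment at which its call begins: read the wrist's pose just before it. camera_model takes no time and is no camera call; for the wrist camera it gives the pose at the moment of the call.
- order.close_job(): hands the job in, once; it reports no verdict.
The state is a dict: "clock": time; "qpos": joint angles; "qvel": joint speeds; "tau": joint torques, N m; "ee_pos": TCP position; "tool_rot": TCP orientation; "ft_force": force on the tool from outside, world axes, zero at the start; "ft_torque": the same for the moment, N m; "width": finger opening in m.
Only numpy, scipy, OpenCV 4.12 (cv2) and the standard library are available. Lean on these libraries where they do the work, as an engineer would, in place of code of your own. Each camera call takes 0.05 s, during which the arm holds its last target.

## Working session

There is one attempt and no reset: what is moved stays moved. The work goes in short steps, Python scripts to look and compute and a tool call to move; the robot and the scene stay as the last step left them, time stands still between calls to the robot, and variables do not carry over. Pictures are saved under pics/ and viewed, and the job is handed in when it is done.

Besides the shell and the picture viewer there is one more tool, called after ">>>" as name(argument=value, ...), one argument or row to a line, values as JSON. jog_arm: Moves the arm, as the interface text tells. Its arguments: {"type":"object","properties":{"translation":{"type":"array","items":{"type":"array","items":{"type":"number"}}},"dr":{"type":"array","items":{"type":"array","items":{"type":"number"}}},"gripper":{"type":"number"},"grip_force":{"type":"number"}},"required":["translation","dr"]}

```bash
mkdir -p pics; ls; python3 - <<'E'
from cell import monitor, capture, camera_model
import cv2
s=monitor.state();print(s['clock'],s['ee_pos'],s['tool_rot'],s['ft_force'],s['width'])
for n in('scene','side'):
    cv2.imwrite(f'pics/{n}0.png',capture(n));print(n,camera_model(n))
E
```

```text
pics
0.0 [ 0.22049139 -0.58429209  0.23054484] [-3.08921411e+00 -5.63421259e-01  3.40765178e-04] [0.81199379 0.23473499 0.23913305] 0.08565468801732222
scene {'fov_y': 52.390417108657914, 'cx': 282.24230914828826, 'cy': 216.25842935517886, 'position': array([0.91592359, 0.45815771, 0.91915671]), 'orientation': array([0.25557693, 0.7756428 , 2.37789747])}
side {'fov_y': 53.28623609421153, 'cx': 280.47900047109346, 'cy': 205.32276626257905, 'position': array([ 0.44342009, -0.6586636 ,  0.86763348]), 'orientation': array([ 0.71655045, -0.06650483, -0.200043  ])}
```

View pics/scene0.png

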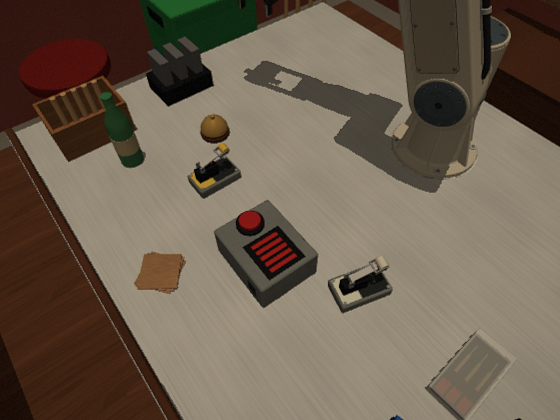

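View pics/side0.png

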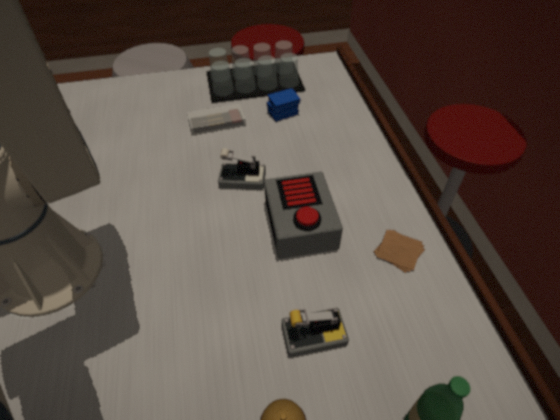

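The scene view shows the yellow roller near (222,150) and its plate near (204,183). In the side view the roller is near (297,317) and the plate near (333,330). Next I'll mask these by colour and triangulate.

```bash
cat > h.py <<'E'
import numpy as np,cv2
from scipy.spatial.transform import Rotation as R
from cell import camera_model
def ray(n,u,v):
    m=camera_model(n); f=210/np.tan(np.radians(m['fov_y']/2))
    d=np.array([(u-m['cx'])/f,-(v-m['cy'])/f,-1.]); d=R.from_rotvec(m['orientation']).apply(d)
    return np.array(m['position']),d/np.linalg.norm(d)
def plane(n,u,v,z):
    p,d=ray(n,u,v); return p+d*(z-p[2])/d[2]
def tri(a,b):
    (p,d),(q,e)=a,b
    A=np.stack([d,-e],1); t=np.linalg.lstsq(A,q-p,rcond=None)[0]
    x,y=p+d*t[0],q+e*t[1]; return (x+y)/2,np.linalg.norm(x-y)
E
python3 - <<'E'
from h import *
for n,(x0,y0,x1,y1) in dict(scene=(180,135,250,200),side=(275,300,355,360)).items():
    im=cv2.imread(f'pics/{n}0.png'); h=cv2.cvtColor(im,cv2.COLOR_BGR2HSV)
    m=cv2.inRange(h,(18,130,90),(35,255,255)); k=np.zeros_like(m);k[y0:y1,x0:x1]=m[y0:y1,x0:x1]
    c,l,s,ce=cv2.connectedComponentsWithStats(k)
    for i in range(1,c):
        if s[i,4]>8: print(n,s[i],ce[i],'z98',plane(n,*ce[i],.098),'z30',plane(n,*ce[i],.032))
    cr=cv2.resize(im[y0:y1,x0:x1],None,fx=7,fy=7,interpolation=cv2.INTER_CUBIC)
    cv2.imwrite(f'pics/{n}_z.png',cr)
E
```

```text
scene [218 143  11  10  64] [222.359375 147.234375] z98 [ 0.54197885 -0.29869887  0.098     ] z30 [ 0.51192326 -0.35953078  0.032     ]
scene [190 173  26  16 153] [202.49673203 181.7124183 ] z98 [ 0.64840397 -0.22692153  0.098     ] z30 [ 0.62690223 -0.28198438  0.032     ]
side [290 310  12  15 133] [295.2556391  316.63157895] z98 [ 0.5438405 -0.2917516  0.098    ] z30 [ 0.55245206 -0.26028703  0.032     ]
side [323 323  22  19 209] [334.11004785 334.02392344] z98 [ 0.60869346 -0.34242887  0.098     ] z30 [ 0.62286649 -0.31531012  0.032     ]
```

View pics/scene_z.png

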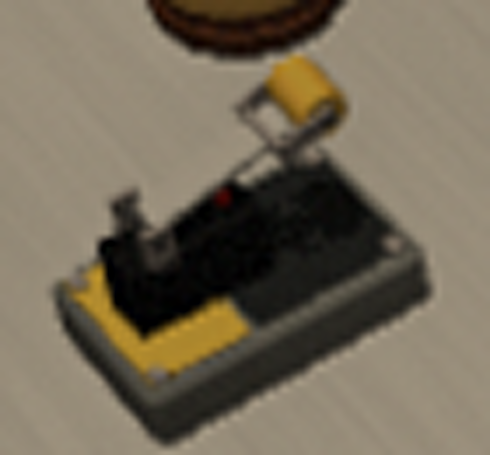

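View pics/side_z.png

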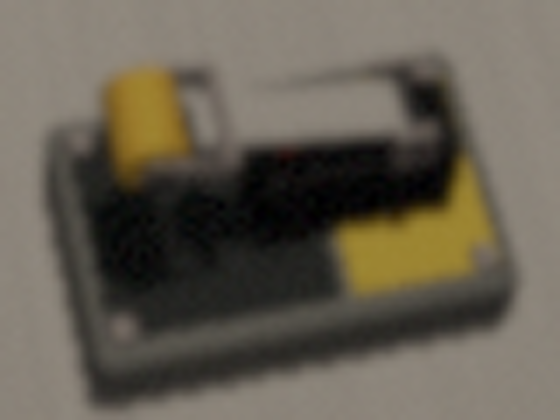

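```bash
python3 - <<'E'
from h import *
print(tri(ray('scene',222.9,147.8),ray('side',295.6,317.2)))
f=lambda n,x,y:plane(n,x/7+(180 if n=='scene' else 275),y/7+(135 if n=='scene' else 300),.03)
for n,pts in dict(scene=[(62,285),(165,400),(420,258)],side=[(58,135),(97,365),(510,270),(440,65)]).items():
    P=[f(n,*p) for p in pts]
    for a,b in zip(P,P[1:]): d=b-a;print(n,a.round(3),b.round(3),np.linalg.norm(d).round(3),np.degrees(np.arctan2(d[1],d[0])).round(1))
E
```

```text
(array([ 0.54350421, -0.29399705,  0.10034646]), np.float64(0.0009206069577426691))
scene [ 0.645 -0.326  0.03 ] [ 0.643 -0.25   0.03 ] 0.076 91.0
scene [ 0.643 -0.25   0.03 ] [ 0.525 -0.25   0.03 ] 0.118 179.9
side [ 0.526 -0.26   0.03 ] [ 0.522 -0.332  0.03 ] 0.073 -93.1
side [ 0.522 -0.332  0.03 ] [ 0.648 -0.33   0.03 ] 0.126 1.1
side [ 0.648 -0.33   0.03 ] [ 0.647 -0.262  0.03 ] 0.068 90.7
```

```bash
cat >> h.py <<'E'
def plan(target,yaw=None):
    from cell import monitor
    s=monitor.state(); T=R.from_rotvec(s['tool_rot'])
    print('clock',s['clock'],'pos',s['ee_pos'].round(4),'F',s['ft_force'].round(2),'w',round(s['width'],4))
    print('axes x,z',T.apply([1,0,0]).round(3),T.apply([0,0,1]).round(4))
    print('mm',(1e3*T.inv().apply(np.array(target)-s['ee_pos'])).round(1))
    if yaw is not None:
        G=R.from_rotvec([0,0,yaw])*R.from_rotvec([np.pi,0,0]); print('deg',np.degrees((T.inv()*G).as_rotvec()).round(2))
E
python3 -c "
from h import *
plan([.5435,-.294,.19],0.)"
```

```text
clock 0.1 pos [ 0.2205 -0.5843  0.2306] F [ 0.61  0.28 -0.31] w 0.0853
axes x,z [0.936 0.353 0.   ] [-5.0e-04  1.2e-03 -1.0e+00]
mm [ 404.7 -157.6   40.8]
deg [-8.000e-02  1.000e-02  2.067e+01]
```

>>> jog_arm(
  translation=[
    [38,-14,0],
    [76,-28,0],
    [114,-43,0],
    [152,-58,0],
    [190,-73,0],
  ],
  dr=[
    [0,0,4],
    [0,0,8],
    [0,0,12],
    [0,0,16],
    [0,0,20.7],
  ],
  gripper=0,
)

```text
clock: 0.52
ee_pos: [0.3733, -0.4474, 0.2304]
tool_rot: [-3.14, 0.007, 0.001]
ft_force: [0.6, -0.7, 0.6]
width: 0.0253
```

```bash
python3 -c "
from h import *
plan([.5435,-.294,.19],0.)"
```

```text
clock 0.5167 pos [ 0.3733 -0.4474  0.2304] F [ 0.58 -0.65  0.58] w 0.0253
axes x,z [ 1.    -0.004 -0.001] [-8.0e-04  1.6e-03 -1.0e+00]
mm [ 169.5 -154.1   40.5]
deg [-0.09  0.05 -0.24]
```

>>> jog_arm(
  translation=[
    [34,-30,0],
    [68,-61,8],
    [102,-92,18],
    [136,-123,28],
    [169.5,-154,40],
  ],
  dr=[
    [0,0,0],
    [0,0,0],
    [0,0,0],
    [0,0,0],
    [0,0,0],
  ],
)

```text
clock: 0.93
ee_pos: [0.5257, -0.3099, 0.1967]
tool_rot: [-3.14, 0.007, 0.001]
ft_force: [1.4, -0.2, -0.3]
width: 0.0
```

>>> jog_arm(
  translation=[
    [0,0,0],
    [0,0,0],
    [0,0,0],
    [0,0,0],
    [0,0,0],
  ],
  dr=[
    [0,0,0],
    [0,0,0],
    [0,0,0],
    [0,0,0],
    [0,0,0],
  ],
)

```text
clock: 1.35
ee_pos: [0.5248, -0.3111, 0.197]
tool_rot: [-3.141, 0.009, 0.001]
ft_force: [-0.0, -0.4, 0.2]
width: 0.0
```

```bash
python3 - <<'E'
from h import *
from cell import capture
plan([.5435,-.294,.115],0.)
print(camera_model('wrist'))
for n in('wrist','scene','side'):
    im=capture(n); cv2.imwrite(f'pics/{n}1.png',im)
a=cv2.imread('pics/scene1.png')[90:210,150:290];b=cv2.imread('pics/side1.png')[230:350,240:380]
cv2.imwrite('pics/ab1.png',cv2.resize(np.hstack([a,b]),None,fx=2.8,fy=2.8,interpolation=cv2.INTER_CUBIC))
E
```

```text
clock 1.35 pos [ 0.5248 -0.3111  0.197 ] F [-0.01 -0.4   0.19] w 0.0
axes x,z [ 1.    -0.006 -0.   ] [-3.e-04  1.e-03 -1.e+00]
mm [ 18.6 -17.1  82. ]
deg [-0.06  0.02 -0.34]
{'fov_y': 65.70646984690485, 'cx': 283.992202670347, 'cy': 207.88123975434158, 'position': array([ 0.59135378, -0.31087582,  0.3392047 ]), 'orientation': array([-0.21153914,  0.2160877 , -1.56542388])}
```

View pics/wrist1.png

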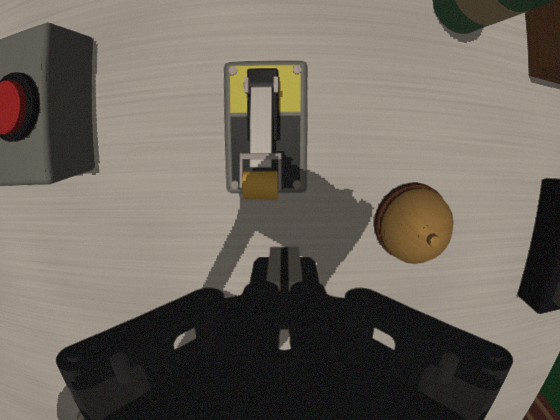

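View pics/ab1.png

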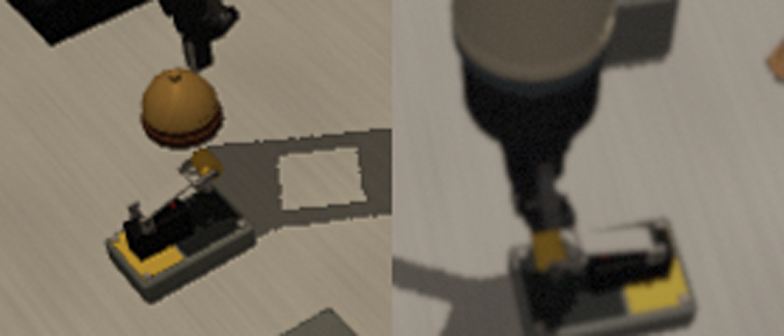

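The wrist view shows the roller at about (261,185), axis along image x and lever going up to the hinge. I'll cross-check with the fisheye ray at z = 98 mm.

```bash
cat >> h.py <<'E'
def wray(u,v,m):
    f=210/np.tan(np.radians(m['fov_y']/2)); x,y=u-m['cx'],v-m['cy']; r=np.hypot(x,y); th=r/f
    d=np.array([np.sin(th)*x/r,-np.sin(th)*y/r,-np.cos(th)])
    return np.array(m['position']),R.from_rotvec(m['orientation']).apply(d)
def wplane(u,v,m,z):
    p,d=wray(u,v,m); return p+d*(z-p[2])/d[2]
E
python3 - <<'E'
from h import *
m=camera_model('wrist')
im=cv2.imread('pics/wrist1.png');h=cv2.cvtColor(im,cv2.COLOR_BGR2HSV)
k=cv2.inRange(h,(15,130,70),(35,255,255));k[:165]=0;k[205:]=0;k[:,:235]=0;k[:,290:]=0
c,l,s,ce=cv2.connectedComponentsWithStats(k);i=1+s[1:,4].argmax();print(s[i],ce[i])
x,y,w,hh=s[i,:4];u,v=x+(w-1)/2,y+(hh-1)/2
print('bbox mid',u,v,wplane(u,v,m,.098),'width ends',wplane(x,v,m,.1),wplane(x+w,v,m,.1))
for q in(ray('scene',222.9,147.8),ray('side',295.6,317.2)): print(tri(wray(u,v,m),q))
P=[wplane(a,b,m,.03) for a,b in((226,190),(225,65),(306,65),(306,190))];print(np.round(P,3))
plan([.5435,-.293,.115])
E
```

```text
[242 171  36  28 950] [259.81684211 184.83157895]
bbox mid 259.5 184.5 [ 0.54276252 -0.29130628  0.098     ] width ends [ 0.54329997 -0.27819812  0.1       ] [ 0.54306529 -0.30537726  0.1       ]
(array([ 0.54390083, -0.29173066,  0.10263918]), np.float64(0.0004037735569473176))
(array([ 0.54351215, -0.29197478,  0.09738268]), np.float64(0.002216154148692748))
[[ 0.524 -0.253  0.03 ]
 [ 0.646 -0.255  0.03 ]
 [ 0.644 -0.331  0.03 ]
 [ 0.523 -0.331  0.03 ]]
clock 1.5 pos [ 0.5251 -0.3109  0.197 ] F [-0.19 -0.6  -0.14] w -0.0001
axes x,z [ 1.    -0.006 -0.   ] [-1.0e-04  1.1e-03 -1.0e+00]
mm [ 18.3 -17.9  82. ]
```

All views agree: roller at (0.543, -0.292) to within about 2 mm, its width measures 27 mm (26 given), and yaw is about 0. I'll move to hover above it.

>>> jog_arm(
  translation=[
    [9,-9,0],
    [18,-19,20],
    [18,-19,50],
    [18,-19,74],
    [18,-19,74],
  ],
  dr=[
    [0,0,0],
    [0,0,0],
    [0,0,0],
    [0,0,0],
    [0,0,0],
  ],
)

```text
clock: 1.92
ee_pos: [0.5409, -0.2899, 0.1186]
tool_rot: [-3.137, 0.009, 0.01]
ft_force: [-0.8, -0.0, 0.2]
width: 0.0002
```

```bash
python3 - <<'E'
from h import *
from cell import capture
plan([.5435,-.292,.109])
for n in('wrist','scene','side'):
    im=capture(n); cv2.imwrite(f'pics/{n}2.png',im)
a=cv2.imread('pics/scene2.png')[90:210,150:290];b=cv2.imread('pics/side2.png')[250:370,240:380]
c=cv2.imread('pics/wrist2.png')[60:300,140:420]
cv2.imwrite('pics/ab2.png',np.hstack([cv2.resize(np.vstack([a,b]),None,fx=2.4,fy=2.4),cv2.resize(c,(448,576))]))
E
```

```text
clock 1.9167 pos [ 0.5409 -0.2899  0.1186] F [-0.85 -0.03  0.18] w 0.0002
axes x,z [ 1.    -0.006 -0.006] [-0.0062  0.0046 -1.    ]
mm [2.6 2.1 9.6]
```

View pics/ab2.png

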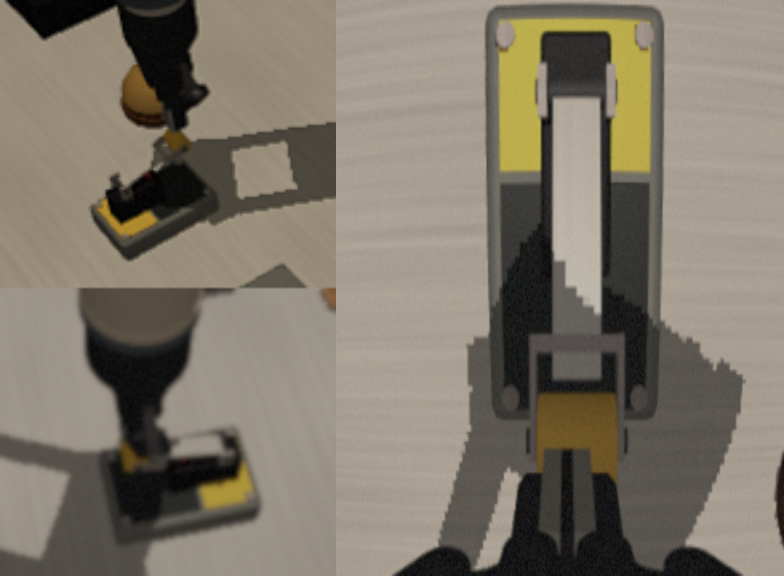

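Wrist view: the finger tip is over the roller, a millimetre or two off laterally. I'll correct that and descend to light contact.

>>> jog_arm(
  translation=[
    [1.5,1,3],
    [2.5,2,6],
    [2.5,2,9],
    [2.5,2,12],
    [2.5,2,12],
  ],
  dr=[
    [0,0,0],
    [0,0,0],
    [0,0,0],
    [0,0,0],
    [0,0,0],
  ],
)

```text
clock: 2.48
ee_pos: [0.5461, -0.294, 0.1117]
tool_rot: [-3.141, 0.01, -0.0]
ft_force: [-1.0, -0.0, 0.4]
width: -0.0
```

>>> jog_arm(
  translation=[
    [0,0,0],
    [0,0,0],
    [0,0,0],
    [0,0,0],
    [0,0,0],
  ],
  dr=[
    [0,0,0],
    [0,0,0],
    [0,0,0],
    [0,0,0],
    [0,0,0],
  ],
)

```text
clock: 2.9
ee_pos: [0.5461, -0.294, 0.1118]
tool_rot: [-3.141, 0.01, -0.0]
ft_force: [0.2, 0.4, -0.1]
width: 0.0002
```

```bash
python3 -c "
from h import *
plan([.5435,-.292,.092])"
```

```text
clock 2.9 pos [ 0.5461 -0.294   0.1118] F [ 0.16  0.4  -0.11] w 0.0002
axes x,z [ 1.    -0.006  0.   ] [ 3.e-04  1.e-03 -1.e+00]
mm [-2.7 -2.  19.8]
```

>>> jog_arm(
  translation=[
    [-2,-1.5,2],
    [-2,-1.5,5],
    [-2,-1.5,8],
    [-2,-1.5,11],
    [-2,-1.5,11],
  ],
  dr=[
    [0,0,0],
    [0,0,0],
    [0,0,0],
    [0,0,0],
    [0,0,0],
  ],
)

```text
clock: 3.32
ee_pos: [0.544, -0.2924, 0.1002]
tool_rot: [-3.14, 0.01, 0.0]
ft_force: [-1.0, 0.2, 3.1]
width: -0.0004
```

>>> jog_arm(
  translation=[
    [0,0,0],
    [0,0,0],
    [0,0,0],
    [0,0,0],
    [0,0,0],
  ],
  dr=[
    [0,0,0],
    [0,0,0],
    [0,0,0],
    [0,0,0],
    [0,0,0],
  ],
)

```text
clock: 3.73
ee_pos: [0.5442, -0.2925, 0.1004]
tool_rot: [-3.141, 0.01, -0.0]
ft_force: [1.2, 0.2, 3.3]
width: 0.0
```

```bash
python3 - <<'E'
from h import *
from cell import capture
plan([.5435,-.292,.092])
for n in('wrist','scene','side'):
    im=capture(n); cv2.imwrite(f'pics/{n}3.png',im)
a=cv2.imread('pics/scene3.png')[90:210,150:290];b=cv2.imread('pics/side3.png')[250:370,240:380]
c=cv2.imread('pics/wrist3.png')[60:300,140:420]
cv2.imwrite('pics/ab3.png',np.hstack([cv2.resize(np.vstack([a,b]),None,fx=2.4,fy=2.4),cv2.resize(c,(448,576))]))
E
```

```text
clock 3.7333 pos [ 0.5442 -0.2925  0.1004] F [1.16 0.19 3.29] w 0.0
axes x,z [ 1.    -0.006  0.   ] [ 2.0e-04  1.1e-03 -1.0e+00]
mm [-0.7 -0.5  8.4]
```

View pics/ab3.png

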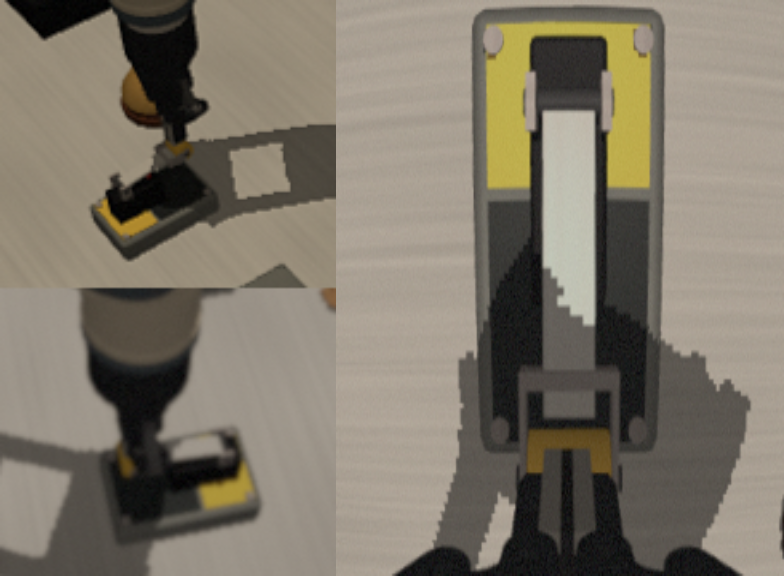

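The tip is centred on the roller, about 8.6 mm down with ~3 N, which matches the spring data. I'll go 8.5 mm further, to about 17 mm down, and hold.

>>> jog_arm(
  translation=[
    [0,0,2],
    [0,0,4],
    [0,0,6],
    [0,0,8.5],
    [0,0,8.5],
  ],
  dr=[
    [0,0,0],
    [0,0,0],
    [0,0,0],
    [0,0,0],
    [0,0,0],
  ],
)

```text
clock: 4.3
ee_pos: [0.544, -0.2924, 0.0914]
tool_rot: [-3.14, 0.01, 0.0]
ft_force: [-0.2, 0.0, 5.1]
width: -0.0004
```

>>> jog_arm(
  translation=[
    [0,0,0],
    [0,0,0],
    [0,0,0],
    [0,0,0],
    [0,0,0],
  ],
  dr=[
    [0,0,0],
    [0,0,0],
    [0,0,0],
    [0,0,0],
    [0,0,0],
  ],
)

```text
clock: 4.72
ee_pos: [0.5441, -0.2925, 0.0915]
tool_rot: [-3.14, 0.01, 0.0]
ft_force: [-0.3, 0.6, 5.5]
width: -0.0001
```

```bash
python3 - <<'E'
from h import *
from cell import capture
plan([.5435,-.292,.092])
for n in('wrist','side'):
    im=capture(n); cv2.imwrite(f'pics/{n}4.png',im)
cv2.imwrite('pics/ab4.png',cv2.imread('pics/wrist4.png')[60:300,140:420])
E
```

```text
clock 4.7167 pos [ 0.5441 -0.2925  0.0915] F [-0.29  0.6   5.54] w -0.0001
axes x,z [ 1.    -0.006 -0.   ] [-1.0e-04  1.1e-03 -1.0e+00]
mm [-0.6 -0.5 -0.5]
```

View pics/ab4.png

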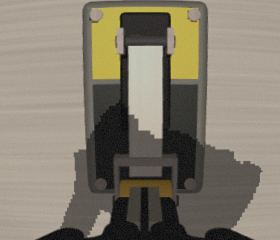

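The roller is 17.5 mm down at 5.5 N, exactly the safe middle, and the wrist view shows the tip still on it. I'll hold a little longer, then lift.

>>> jog_arm(
  translation=[
    [0,0,0],
    [0,0,0],
    [0,0,0],
    [0,0,0],
    [0,0,0],
  ],
  dr=[
    [0,0,0],
    [0,0,0],
    [0,0,0],
    [0,0,0],
    [0,0,0],
  ],
)

```text
clock: 5.23
ee_pos: [0.5442, -0.2925, 0.0916]
tool_rot: [-3.141, 0.01, -0.0]
ft_force: [0.3, 0.6, 4.5]
width: -0.0001
```

>>> jog_arm(
  translation=[
    [0,0,-5],
    [0,0,-12],
    [0,0,-25],
    [0,0,-45],
    [0,0,-70],
  ],
  dr=[
    [0,0,0],
    [0,0,0],
    [0,0,0],
    [0,0,0],
    [0,0,0],
  ],
)

```text
clock: 5.65
ee_pos: [0.543, -0.292, 0.1617]
tool_rot: [-3.139, 0.01, 0.004]
ft_force: [0.6, 0.2, 0.3]
width: 0.0
```

>>> jog_arm(
  translation=[
    [0,0,-10],
    [0,0,-20],
    [0,0,-20],
    [0,0,-20],
    [0,0,-20],
  ],
  dr=[
    [0,0,0],
    [0,0,0],
    [0,0,0],
    [0,0,0],
    [0,0,0],
  ],
)

```text
clock: 6.07
ee_pos: [0.5424, -0.2917, 0.1806]
tool_rot: [-3.138, 0.01, 0.006]
ft_force: [0.5, -0.6, 0.2]
width: -0.0001
```

```bash
python3 - <<'E'
from h import *
from cell import capture
plan([.5435,-.292,.092])
m=camera_model('wrist');im=capture('wrist'); cv2.imwrite('pics/w5.png',im)
h=cv2.cvtColor(im,cv2.COLOR_BGR2HSV)
k=cv2.inRange(h,(15,130,70),(35,255,255))
c,l,s,ce=cv2.connectedComponentsWithStats(k)
for i in range(1,c):
    if s[i,4]>100: print(s[i],wplane(s[i,0]+s[i,2]/2,s[i,1]+s[i,3]/2,m,.098).round(4))
cv2.imwrite('pics/s5.png',np.hstack([capture('scene')[90:320,150:420],capture('side')[130:360,200:370]]))
E
```

```text
clock 6.0667 pos [ 0.5424 -0.2917  0.1806] F [ 0.47 -0.57  0.22] w -0.0001
axes x,z [ 1.    -0.006 -0.004] [-0.004   0.0033 -1.    ]
mm [ 1.4  0.6 88.6]
[ 249   80   75   50 1966] [ 0.6185 -0.2925  0.098 ]
[ 268  199   37   29 1053] [ 0.5417 -0.2922  0.098 ]
[ 402  208   71   74 4022] [ 0.5142 -0.414   0.098 ]
```

View pics/w5.png

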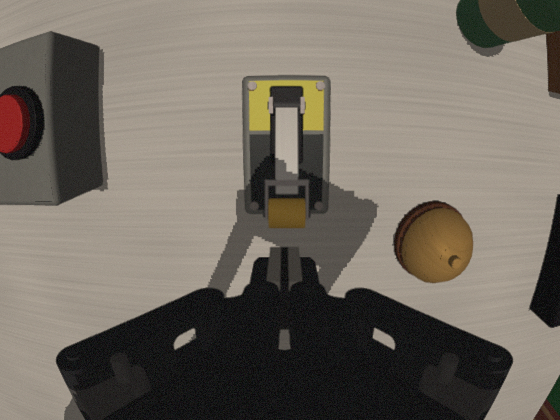

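View pics/s5.png

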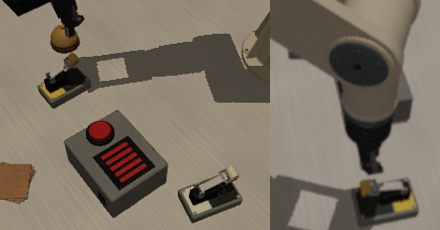

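The roller is back up: at (286,213) in the wrist view it projects to its rest position. The tool hangs clear, and the scorer and white switch look undisturbed. Handing in.

```bash
python3 -c "
from cell import order
print(order.close_job())"
```

```text
the job is handed in; nothing more can be done
None
```

I pressed the yellow roller from above with the closed fingertips to about 17.5 mm down. That is roughly 0.23 rad at about 5 N, between the click and the start of overtravel. It stayed there for about a second, then I lifted the tool clear and handed the job in just after 6 s. The hand-in reports no verdict.

- **Locating the roller:** The scene, side and wrist views agreed to about 2 mm in x and y. The roller's height came out between 97 and 103 mm depending on the pair of views, against 98 mm given.
- **Pressing:** The force readings were noisy, up to about ±1 N. They still followed the given spring: 3.3 N at 8.6 mm and 4.5 to 5.5 N at 17.5 mm.
- **Last checks:**
  - In the wrist view the yellow roller is back at its rest position.
  - The fingertips are about 70 mm above it, with no contact force above the noise.
  - I only looked at the red button and white lever in the pictures. Both appeared undisturbed, and the arm never went near them.

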